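Check the biscuit presses and put the clogged one to soak

ROBOT

A 6-joint arm with a two-finger parallel gripper is mounted at the origin on the work surface. World frame = base frame: x ahead of the robot, y to its left, z up, the work surface at z = 0. Lengths are in m, angles in rad, forces in N, time in s.
With the tool pointing down it reaches from about 0.35 to 0.975 m from the base axis. Payload 7.1 kg.
Tool frame: the origin (TCP) lies midway between the tips of the shut fingers; the grasp point (between the pads) lies 19 mm behind it; z points along the fingers, y is the line along which they close (so a half turn about z gives the same grasp; the last joint's range is limited). The gripper opens to 88 mm and grips with 3 to 60 N. Pads are 20 mm wide; open, the fingers measure 115 mm over their backs; the gripper's body (75 mm by 178 mm) begins 61 mm behind the grasp point.
Start: joints at [1.302, 0.423, 1.63, -0, 1.089, -0.019], TCP at [0.154, 0.606, 0.223] pointing down, gripper open.
Joint ranges: [-3, 3], [-0.9, 2.11], [0.09, 2.58], [-1.31, 4.45], [0.11, 2.69], [-2.54, 2.54]. Speed limits (rad/s): [2.39, 2.39, 3.01, 3.14, 3.14, 3.14].

INTERFACE

Orientations are given as a unit quaternion [w, x, y, z].
In Python, from station import move_pose, movel, movej, command_gripper, wait, inverse_kinematics, read_camera, camera_info, MotionError, job_done, get_time, get_joint_pos, get_qvel, get_effort, get_tcp_pos, get_ee_rot, get_ft_force, get_ft_torque, get_grip_width, get_finger_force gives the robot as it stands. Calls block until the motion is done:
- move_pose(position, orientation): joint-space move of the TCP to a pose.
- movel(position, frame=None, v=0.15, until_force=None): straight line of the TCP; frame=None keeps the orientation; v is the mean speed in m/s. With until_force (N) it stops when the force on the tool has changed by that much, and returns True; else False.
- movej(angles): joint-space move.
- command_gripper(opening): opening from 0.0 (shut) to 1.0 (fully open); the grip force is fixed at half the most; returns when the fingers have stopped.
- wait(seconds).
- inverse_kinematics(position, orientation): joint angles nearest the present ones, or None.
- read_camera(name): name is "scene" or "top"; returns the picture (384x512x3 uint8, red, green, blue); there is no depth.
- camera_info(name): a dict with "intrinsics" (3x3 intrinsics, pixels), "T" (4x4, takes a point from camera to world coordinates). Camera axes: x right, y up, looking along -z (the intrinsics and any distortion apply to the point x, -y, -z); pixel columns grow to the right and rows downward; lengths in m; the calibration is good to about 2 mm. A picture is of the moment at which its call begins. camera_info takes no time and is no camera call.
A pose or a line that the arm cannot do raises MotionError and nothing moves.
- job_done(): hands the job in; it is judged then, once.
Readings, each from a call of its own:
- get_time(): time.
- get_joint_pos(): joint angles.
- get_qvel(): joint speeds.
- get_effort(): joint torques, N m.
- get_tcp_pos(): TCP position.
- get_ee_rot(): TCP orientation.
- get_ft_force(): force on the tool from outside, world axes, zero at the start.
- get_ft_torque(): the same for the moment, N m.
- get_grip_width(): opening from 0.0 (shut) to 1.0 (fully open).
- get_finger_force(): force on a finger pad.
Only numpy, scipy, OpenCV 4.12 (cv2) and the standard library are available. Lean on these libraries where they do the work, as an engineer would, in place of code of your own. Each camera call takes 0.05 s, during which the arm holds its last target. There are 200 camera calls.

TASK

Before the baking starts, check the three biscuit presses: push each plunger down as far as it will go. Leave the presses whose plunger goes fully home standing where they are, pushed home; any press whose plunger stops short of home is clogged, so stand it upright in the washing-up tub, its plunger still pushed in as far as it went. Do not knock over a press, and leave the other things on the worktop where they are.

Things in the scene. Friction and masses are not known exactly. Their poses are not given: they have to be found in the camera images.
- press_a_mid (a point): Biscuit press a, upright and loose, 0.23 kg; point on its axis 61 mm above its underside. Body 122 mm tall: white foot ring 66 mm diameter, 20 mm high; aluminium barrel 53 mm diameter; white cap 58 mm diameter (top 26 mm). Two finger wings, 22 mm wide, leave the cap along its own +y and -y to 54 mm from the axis, 100 to 108 mm up; its +x and -x sides are clear. z up. All three look alike.
- knob_a (a point): Centre of the top face of press a's black plunger knob (38 mm diameter, 12 mm thick, on a 10 mm steel rod), on the press's axis. When fully home the knob meets the cap and this point lies 134 mm above the press's underside.
- plunger_a (a joint): How far press a's plunger is pushed down, in m: 0 = drawn out (knob top 179 mm above the underside), 0.045 = fully home. Starts 0 to 8 mm in, stays where left: about 4 N of friction, no spring. A clean one goes fully home; a clogged one meets a hard stop short of home with 10 mm or more of rod still showing under the knob.
- press_b_mid (a point): Biscuit press b, upright and loose, 0.23 kg; point on its axis 61 mm above its underside. Body 122 mm tall: white foot ring 66 mm diameter, 20 mm high; aluminium barrel 53 mm diameter; white cap 58 mm diameter (top 26 mm). Two finger wings, 22 mm wide, leave the cap along its own +y and -y to 54 mm from the axis, 100 to 108 mm up; its +x and -x sides are clear. z up. All three look alike.
- knob_b (a point): Centre of the top face of press b's black plunger knob (38 mm diameter, 12 mm thick, on a 10 mm steel rod), on the press's axis. When fully home the knob meets the cap and this point lies 134 mm above the press's underside.
- plunger_b (a joint): How far press b's plunger is pushed down, in m: 0 = drawn out (knob top 179 mm above the underside), 0.045 = fully home. Starts 0 to 8 mm in, stays where left: about 4 N of friction, no spring. A clean one goes fully home; a clogged one meets a hard stop short of home with 10 mm or more of rod still showing under the knob.
- press_c_mid (a point): Biscuit press c, upright and loose, 0.23 kg; point on its axis 61 mm above its underside. Body 122 mm tall: white foot ring 66 mm diameter, 20 mm high; aluminium barrel 53 mm diameter; white cap 58 mm diameter (top 26 mm). Two finger wings, 22 mm wide, leave the cap along its own +y and -y to 54 mm from the axis, 100 to 108 mm up; its +x and -x sides are clear. z up. All three look alike.
- knob_c (a point): Centre of the top face of press c's black plunger knob (38 mm diameter, 12 mm thick, on a 10 mm steel rod), on the press's axis. When fully home the knob meets the cap and this point lies 134 mm above the press's underside.
- plunger_c (a joint): How far press c's plunger is pushed down, in m: 0 = drawn out (knob top 179 mm above the underside), 0.045 = fully home. Starts 0 to 8 mm in, stays where left: about 4 N of friction, no spring. A clean one goes fully home; a clogged one meets a hard stop short of home with 10 mm or more of rod still showing under the knob.
- tub: Grey open washing-up tub standing on the worktop, fixed, 300 x 240 x 90 mm outside, walls and floor 5 mm, no water. Origin under its centre; x along its 300 mm sides, y along its 240 mm sides. A small steel ring cutter (62 mm across, 28 mm high) lies in its +x, +y corner, at about +100 mm, +70 mm from the centre; the rest is free.
- star_cutter: Loose steel star cutter, 84 mm across, 25 mm high, among the presses. Origin under its centre. To be left alone.
- sprinkle_jar: Loose closed glass jar, 58 mm diameter, 85 mm high. Origin under its centre. To be left alone.
- measure_cup: Loose open steel measuring cup, 72 mm across the rim, 50 mm high. Origin under its centre. To be left alone.
- disc_stack: Loose stack of steel shaping discs, 50 mm across, 15 mm high. Origin under its centre. To be left alone.
- spatula: Loose spatula, 270 mm long, 20 mm high, lying flat. Origin under its middle, x towards its blade. To be left alone.
There are look-alikes about, which are no part of the job. Leave any brown look-alike of the part that bears press_c_mid alone. Leave any green look-alike of the part that bears press_a_mid alone.

How it is judged:
At the end, for the whole second after the job is handed in: All three presses stand upright (within 7 degrees). One is clogged and cannot go home: it stands on the floor of the tub, plunger still within 4 mm of its hard stop, which lies at about 31 mm. The other two are not in the tub: within 40 mm of where they started, plungers within 3 mm of fully home (angle between each of press_a_mid, press_b_mid, press_c_mid's own z axis and vertical below 0.12 rad and ((value of joint plunger_a above 0.042 m and distance of press_a_mid from where it was at the start of the episode below 0.04 m) or (value of joint plunger_a between 0.027 and 0.035 m and (x of press_a_mid in the frame of tub between -0.15 and 0.15 m and y of press_a_mid in the frame of tub between -0.12 and 0.12 m) and z of press_a_mid in the frame of tub below 0.072 m)) and ((value of joint plunger_b above 0.042 m and distance of press_b_mid from where it was at the start of the episode below 0.04 m) or (value of joint plunger_b between 0.027 and 0.035 m and (x of press_b_mid in the frame of tub between -0.15 and 0.15 m and y of press_b_mid in the frame of tub between -0.12 and 0.12 m) and z of press_b_mid in the frame of tub below 0.072 m)) and ((value of joint plunger_c above 0.042 m and distance of press_c_mid from where it was at the start of the episode below 0.04 m) or (value of joint plunger_c between 0.027 and 0.035 m and (x of press_c_mid in the frame of tub between -0.15 and 0.15 m and y of press_c_mid in the frame of tub between -0.12 and 0.12 m) and z of press_c_mid in the frame of tub below 0.072 m)) and not ((x of press_a_mid in the frame of tub between -0.15 and 0.15 m and y of press_a_mid in the frame of tub between -0.12 and 0.12 m) and (x of press_b_mid in the frame of tub between -0.15 and 0.15 m and y of press_b_mid in the frame of tub between -0.12 and 0.12 m)) and not ((x of press_a_mid in the frame of tub between -0.15 and 0.15 m and y of press_a_mid in the frame of tub between -0.12 and 0.12 m) and (x of press_c_mid in the frame of tub between -0.15 and 0.15 m and y of press_c_mid in the frame of tub between -0.12 and 0.12 m)) and not ((x of press_b_mid in the frame of tub between -0.15 and 0.15 m and y of press_b_mid in the frame of tub between -0.12 and 0.12 m) and (x of press_c_mid in the frame of tub between -0.15 and 0.15 m and y of press_c_mid in the frame of tub between -0.12 and 0.12 m))); the robot touches nothing.
It fails at once if a press falls over (angle between any of press_a_mid, press_b_mid, press_c_mid's own z axis and vertical above 0.6 rad).
It fails at once if a bystander (star cutter, jar, measuring cup, disc stack, spatula) is shifted by more than 40 mm (distance of any of star_cutter, sprinkle_jar, measure_cup, disc_stack, spatula from where it was at the start of the episode above 0.04 m).
It also fails if it takes over 64 s, if anything falls off the work surface, if the arm or the gripper's body presses on something with over 40 N, if the wrist force passes 120 N, or if a joint passes its speed limit or range.

## Working session

There is one attempt and no reset: what is moved stays moved. The work goes in short steps, each a Python script; the robot and the scene stay as the last script left them, time stands still between calls to the robot, and variables do not carry over. Pictures are saved under pics/ and viewed, at most 10 in all, crops included, and the job is handed in when it is done.

```bash
mkdir -p pics; python3 - <<'E'
from station import *
import cv2
for n in ("scene","top"):
    i=camera_info(n); print(n,i)
    cv2.imwrite(f"pics/{n}0.png",cv2.resize(read_camera(n)[:,:,::-1],(800,600),interpolation=cv2.INTER_CUBIC))
E
```

```text
scene {'intrinsics': array([[402.07383784,   0.        , 254.46929187],
       [  0.        , 402.07383784, 186.94448596],
       [  0.        ,   0.        ,   1.        ]]), 'T': array([[ 6.22704146e-01, -5.78192554e-01,  5.27193434e-01,
         1.20689567e+00],
       [ 7.82456825e-01,  4.60943097e-01, -4.18679803e-01,
        -5.04724620e-01],
       [-9.28629407e-04,  6.73219751e-01,  7.39441888e-01,
         1.03533467e+00],
       [ 0.00000000e+00,  0.00000000e+00,  0.00000000e+00,
         1.00000000e+00]])}
top {'intrinsics': array([[375.16792504,   0.        , 256.94341007],
       [  0.        , 375.16792504, 193.42386812],
       [  0.        ,   0.        ,   1.        ]]), 'T': array([[-0.06438057,  0.96873051, -0.23961707,  0.33040414],
       [-0.99790583, -0.06400039,  0.00937588, -0.00206591],
       [-0.00625289,  0.2397189 ,  0.9708222 ,  1.10152033],
       [ 0.        ,  0.        ,  0.        ,  1.        ]])}
```

View pics/scene0.png

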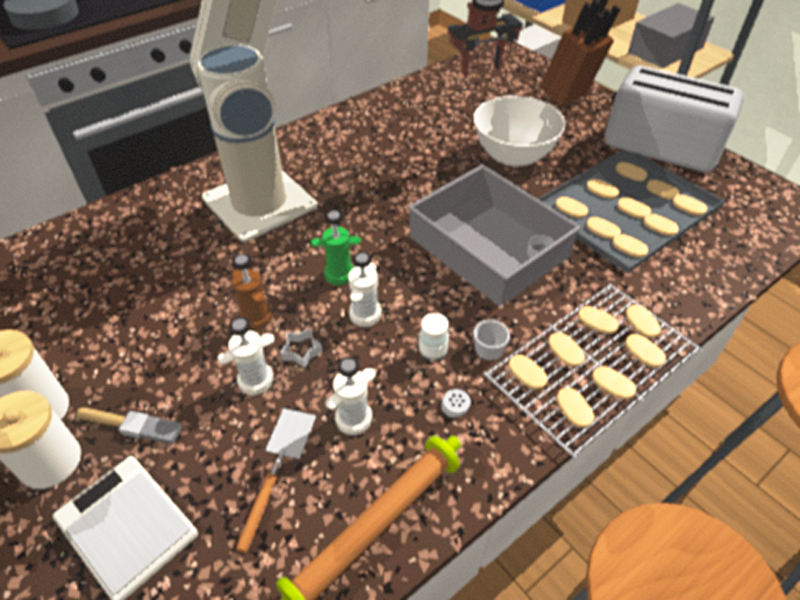

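View pics/top0.png

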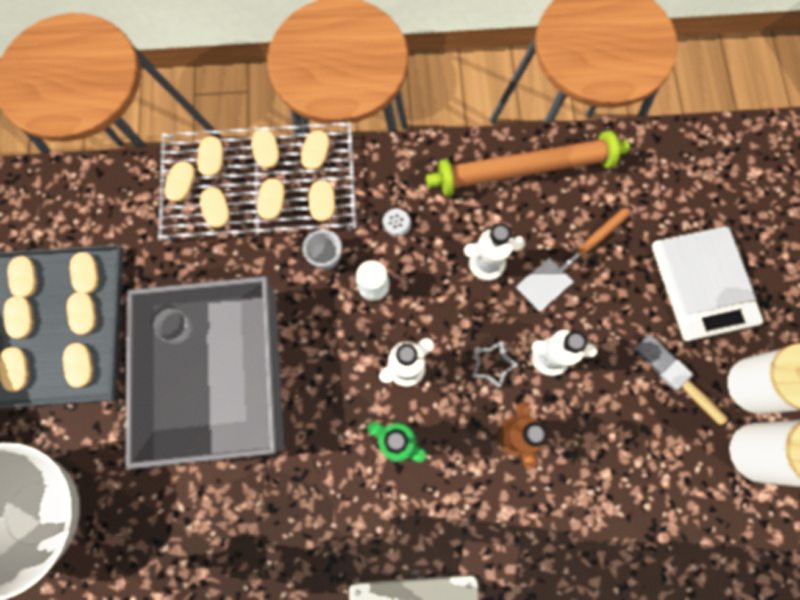

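The scene view shows three white presses at about (250,355), (365,290) and (352,395). The green and brown look-alikes and the tub at (495,230) are also visible. In the top view the white presses are at (490,250), (405,362) and (560,352). I'll zoom in to get exact pixels.

```bash
python3 - <<'E'
from station import *
import cv2,numpy as np
s=read_camera("scene")[:,:,::-1]; t=read_camera("top")[:,:,::-1]
# scene crop cols 135..255 rows 130..280 ; top crop cols 235..385 rows 140..300
a=cv2.resize(s[130:280,135:255],None,fx=4,fy=4,interpolation=cv2.INTER_CUBIC)
b=cv2.resize(t[140:290,235:395-10],None,fx=4,fy=4,interpolation=cv2.INTER_CUBIC)
cv2.imwrite("pics/sc.png",a);cv2.imwrite("pics/tc.png",b)
def proj(n,p):
    i=camera_info(n);q=np.linalg.inv(i['T'])@np.r_[p,1];u=i['intrinsics']@[q[0],-q[1],-q[2]];return u[:2]/u[2]
for p in([.154,.606,.223],[0,0,0]):print(proj('scene',p)*1.5625,proj('top',p)*1.5625)
E
```

```text
[480.63731405  69.65824084] [-28.16562451 608.39305534]
[259.10014403 201.18031858] [416.92411017 648.11090808]
```

View pics/sc.png

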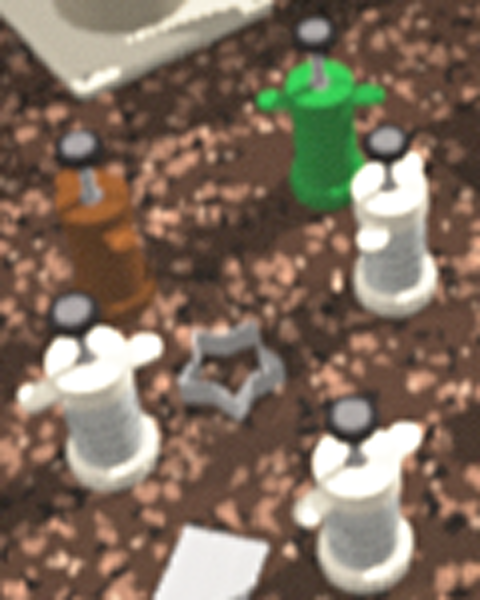

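View pics/tc.png

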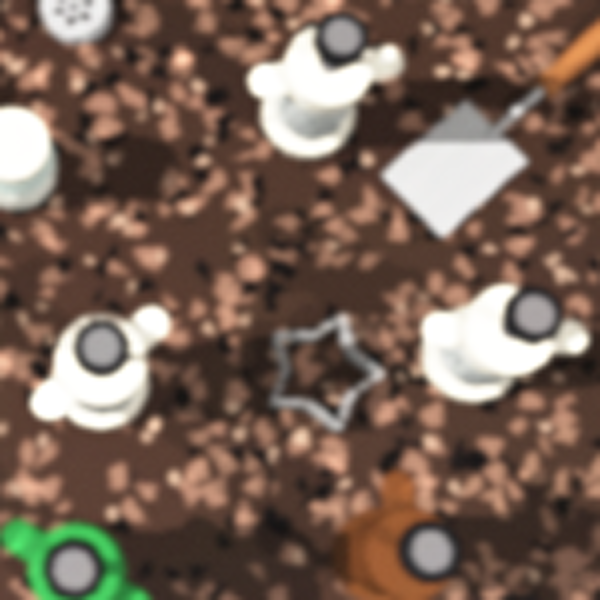

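In the scene crop (4x) the knob tops are at P1 (75,311), P2 (387,142) and P3 (352,416). In the top crop they are at P1 (533,314), P2 (101,347) and P3 (342,37). The wings are visible too. Next I'll triangulate.

```bash
cat > h.py <<'E'
from station import *
import numpy as np, cv2
I={n:camera_info(n) for n in("scene","top")}
def ray(n,uv):
    i=I[n];d=np.linalg.inv(i['intrinsics'])@[*uv,1];d=i['T'][:3,:3]@[d[0],-d[1],-d[2]]
    return i['T'][:3,3],d/np.linalg.norm(d)
def tri(us,ut):
    A=np.zeros((3,3));b=np.zeros(3);L=[ray('scene',us),ray('top',ut)]
    for o,d in L:
        M=np.eye(3)-np.outer(d,d);A+=M;b+=M@o
    p=np.linalg.solve(A,b);return p,[np.linalg.norm(np.cross(p-o,d)) for o,d in L][0]
def plane(n,uv,z):
    o,d=ray(n,uv);return (o+d*(z-o[2])/d[2])[:2]
def down(ang): # tool y axis along heading ang, z down
    c,s=np.cos(ang),np.sin(ang)
    R=np.array([[s,c,0],[-c,s,0],[0,0,-1.]])
    # columns x,y,z : y=(c,s,0), x = y cross z
    from scipy.spatial.transform import Rotation as Ro
    q=Ro.from_matrix(R).as_quat();return [q[3],q[0],q[1],q[2]]
E
python3 - <<'E'
from h import *
np.set_printoptions(precision=4,suppress=True)
sc=lambda p:np.array(p)/4+[135,130]-.375; tc=lambda p:np.array(p)/4+[235,140]-.375
K=dict(P1=((75,311),(533,314)),P2=((387,142),(101,347)),P3=((352,416),(342,37)),G=((315,33),(73,570)),B=((78,147),(431,551)))
for k,(a,b) in K.items():print(k,tri(sc(a),tc(b)))
W=dict(P1=((35,397),(148,347)),P3=((309,511),(405,439)))
for k,(a,b) in W.items():
    p,q=plane('scene',sc(a),.104),plane('scene',sc(b),.104);print('scene wings',k,p,q,(p+q)/2,np.arctan2(*(q-p)[::-1]))
W=dict(P1=((437,332),(573,341)),P2=((47,403),(153,322)),P3=((263,82),(387,62)),G=((15,537),(135,598)))
for k,(a,b) in W.items():
    p,q=plane('top',tc(a),.104),plane('top',tc(b),.104);print('top wings',k,p,q,(p+q)/2,np.arctan2(*(q-p)[::-1]))
f=1/1.5625
for a in((482,168),(578,230),(503,300),(411,215)):print('tub s',plane('scene',np.array(a)*f,.09))
for a in((127,292),(268,280),(276,455),(127,467)):print('tub t',plane('top',np.array(a)*f,.09))
print(down(0),get_ee_rot(),get_time(),get_ft_force())
print('jar',plane('top',np.array([373,275])*f,.085))
E
```

```text
P1 (array([ 0.4777, -0.2837,  0.1736]), np.float64(0.00020633797845226982))
P2 (array([ 0.4749, -0.0132,  0.1696]), np.float64(0.0003518386778338106))
P3 (array([ 0.6691, -0.1845,  0.1721]), np.float64(0.0001174621938784179))
G (array([0.3405, 0.0128, 0.1744]), np.float64(0.00012382478438334907))
B (array([ 0.3377, -0.203 ,  0.175 ]), np.float64(0.0002359788428792782))
scene wings P1 [ 0.4717 -0.327 ] [ 0.4827 -0.2405] [ 0.4772 -0.2838] 1.444497348907876
scene wings P3 [ 0.6725 -0.2276] [ 0.6658 -0.1417] [ 0.6692 -0.1847] 1.648967215314599
top wings P1 [ 0.4807 -0.2393] [ 0.4687 -0.3292] [ 0.4747 -0.2843] -1.7033793919679932
top wings P2 [0.4502 0.0246] [ 0.4999 -0.0497] [ 0.4751 -0.0126] -0.981196798108981
top wings P3 [ 0.6644 -0.1391] [ 0.6733 -0.2272] [ 0.6688 -0.1832] -1.4697109281085348
top wings G [0.3646 0.0504] [ 0.3213 -0.0247] [0.343  0.0128] -2.094369978252519
tub s [0.3376 0.4535]
tub s [0.6374 0.4627]
tub s [0.6819 0.1829]
tub s [0.3651 0.2033]
tub t [0.6313 0.4773]
tub t [0.6369 0.2248]
tub t [0.3313 0.2145]
tub t [0.3279 0.4629]Traceback (most recent call last):
  File "<stdin>", line 15, in <module>
  File "h.py", line 19, in down
    q=Ro.from_matrix(R).as_quat();return [q[3],q[0],q[1],q[2]]
      ~~~~~~~~~~~~~~^^^
  File "scipy/spatial/transform/_rotation.pyx", line 1143, in scipy.spatial.transform._rotation.Rotation.from_matrix
ValueError: Non-positive determinant (left-handed or null coordinate frame) in rotation matrix 0: [[ 0.  1.  0.]
 [-1.  0.  0.]
 [ 0.  0. -1.]].
```

```bash
sed -i 's/R=np.array.*/R=np.array([[-s,c,0],[c,s,0],[0,0,-1.]])/; s/^    # columns.*$//' h.py
cat >> h.py <<'E'
P={1:(.4772,-.2838,.174,-.13),2:(.4750,-.0131,.170,.58),3:(.6690,-.1840,.172,.09)}
def goto(p,ang,z):
    best=None
    for a in(ang,ang+np.pi,ang-np.pi):
        q=inverse_kinematics([*p,z],down(a))
        if q is not None:
            c=np.abs(np.array(q)-get_joint_pos()).max()
            if best is None or c<best[0]:best=(c,a)
    move_pose([*p,z],down(best[1]))
E
python3 - <<'E'
from h import *
np.set_printoptions(precision=4,suppress=True)
command_gripper(0)
p=get_tcp_pos();movel([p[0],p[1],.29])
for k in(2,1,3):
    x,y,z,a=P[k]
    goto((x,y),a,.24)
    movel([x,y,z+.012]); 
    r=movel([x,y,.127],v=.04,until_force=15)
    print(k,r,get_tcp_pos(),get_ft_force(),get_time())
    movel([x,y,.24])
cv2.imwrite("pics/top1.png",cv2.resize(read_camera("top")[130:300,225:395,::-1],None,fx=3.5,fy=3.5,interpolation=cv2.INTER_CUBIC))
E
```

```text
2 True [ 0.4758 -0.0132  0.1343] [-1.7318  0.2045  7.7333] 6.2417
1 True [ 0.478  -0.2844  0.1484] [-1.04    0.5117  8.1614] 9.6083
3 True [ 0.6696 -0.1841  0.1344] [-1.7159  0.32    8.6774] 12.8917
```

Press 1 stopped at a knob height of 148 mm, so it is the clogged one. Presses 2 and 3 went home at 134 mm. I'll check where they stand before grasping.

```bash
python3 - <<'E'
from h import *
s=read_camera("scene")[130:280,130:280,::-1];t=read_camera("top")[140:290,235:385,::-1]
cv2.imwrite("pics/b.png",cv2.resize(np.hstack([s[:,:100],t[:,50:]]),None,fx=4,fy=4,interpolation=cv2.INTER_CUBIC))
E
```

```text
(no output)
```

View pics/b.png

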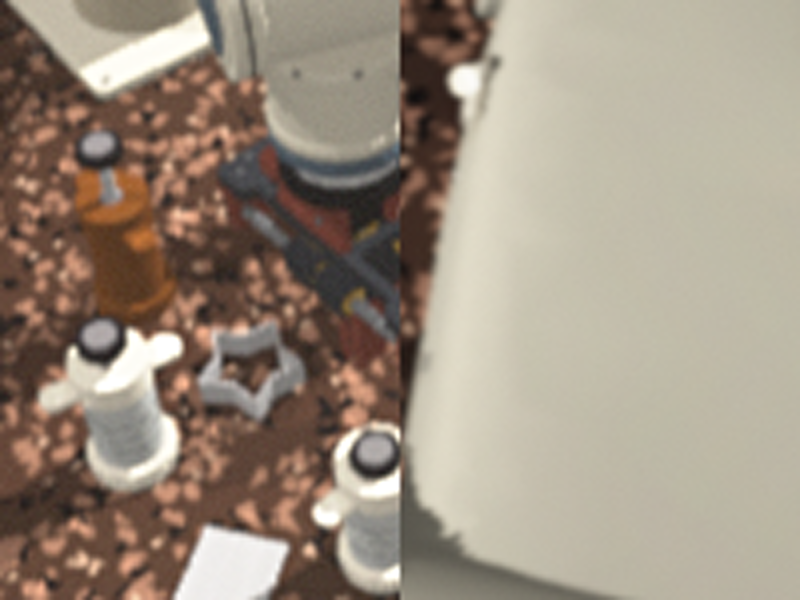

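The clogged press (knob at (100,338)) has not moved or turned since I measured it. I'll grasp it by the cap and carry it to the tub.

```bash
python3 - <<'E'
from h import *
np.set_printoptions(precision=4,suppress=True)
x,y,z,a=P[1]
goto((x,y),a,.24)
command_gripper(1)
print(movel([x,y,.089],v=.1,until_force=8),get_tcp_pos())
command_gripper(0); print(get_grip_width()*88,get_finger_force())
movel([x,y,.25]); print(get_grip_width()*88,get_ft_force(),get_time())
cv2.imwrite("pics/c.png",cv2.resize(read_camera("scene")[:,:,::-1],(800,600)))
E
```

```text
False [ 0.4776 -0.284   0.0896]
57.50534010943245 30.000239610671997
57.61135692660834 [-0.8034  0.3256 -2.6219] 19.5917
```

View pics/c.png

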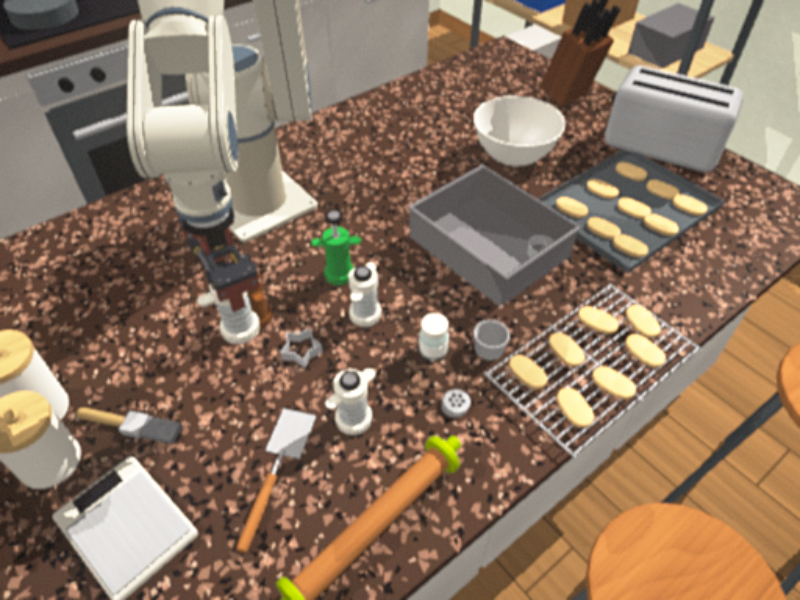

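The press hangs upright in the gripper. I'll carry it higher so it clears the others, then lower it into the tub.

```bash
python3 - <<'E'
from h import *
np.set_printoptions(precision=4,suppress=True)
x,y,z,a=P[1]
movel([x,y,.31])
t=(.46,.325)
goto(t,a,.31)
print(movel([*t,.115],v=.12,until_force=15),get_tcp_pos())
r=movel([*t,.088],v=.025,until_force=4)
print(r,get_tcp_pos(),get_ft_force())
command_gripper(1); wait(.2)
movel([*t,.30],v=.12)
goto((.4,-.4),a,.32)
print(get_time(),get_ft_force())
cv2.imwrite("pics/d.png",cv2.resize(read_camera("scene")[:,:,::-1],(800,600)))
cv2.imwrite("pics/e.png",cv2.resize(read_camera("top")[:,:,::-1],(800,600)))
E
```

```text
False [0.4604 0.3253 0.1157]
True [0.4597 0.3249 0.0938] [0.1466 0.1034 2.6747]
30.2583 [0.0393 0.3845 1.3085]
```

View pics/d.png

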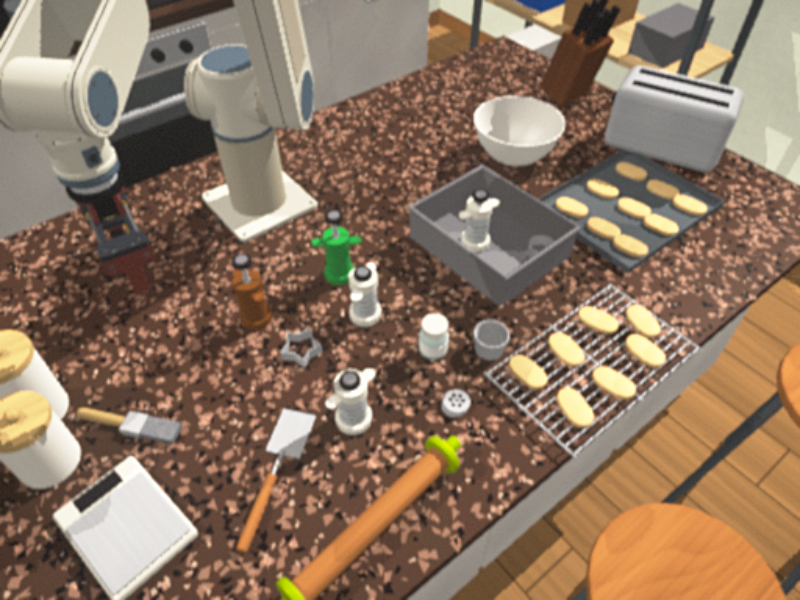

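View pics/e.png

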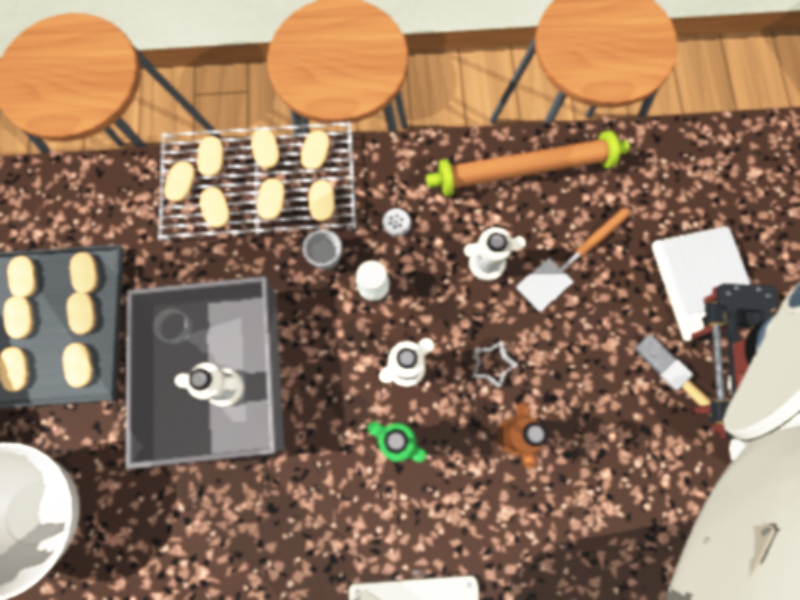

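The press stands upright on the tub floor (scene (477,220)), and nothing else has moved. I'm handing the job in.

```bash
python3 -c "
from h import *
print(tri(np.array((480,196))/1.5625,np.array((201,378))/1.5625));print(job_done())"
```

```text
(array([0.46064297, 0.32286797, 0.14558814]), np.float64(0.00038323987862860337))
the job is handed in; nothing more can be done
None
```

I handed the job in: the one clogged press stands upright in the tub with its plunger still pushed in, and the other two were pushed fully home and left where they stood.

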